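# Clamp a copper tube for brazing with a cam-lever bolt

### The job

Get the copper tube ready for brazing: push it fully home into the elbow's socket in the blue jig, then turn the red-handled lever bolt in (clockwise from above) until it is just snug on the clamp's cap, and only then fold its lever down flat so that the cam locks the tube. Work by feel: neither bump nor force the tube or the lever, do not overtighten the bolt or the thin tube will be crushed, and leave the other things on the bench alone.

Things in the scene. Friction and masses are not known exactly. Their poses are not given: they have to be found in the camera images.
- clamp: Tube clamp of the brazing jig, fixed to the bench: blue base plate 220 x 140 x 12 mm; origin under its middle, z up, x along the tube towards the copper elbow, y from the cap's hinge to the lever bolt. Tube axis at y 0, z 60 mm, over a V-block from x -35 to 35 mm; only the plate (top z 12 mm) lies beneath the tube's near end. Apart from the lever nothing stands above z = 91 mm.
- tube: The 22 mm copper tube to be brazed, 180 mm long, about 0.1 kg, lying loose in the V under the raised cap. Origin at the tube's centre, x along its axis towards the elbow. It slides with about 1 N. Push it with less than 40 N.
- tube_near (a point): Centre of the tube's near (free) end face, 90 mm from the tube's centre: push here along the tube, towards the elbow.
- tube_far (a point): Centre of the tube's far end face, 90 mm from the tube's centre: it goes into the elbow's socket.
- shoulder (a point): Centre of the shoulder at the bottom of the elbow's socket (fixed in the jig at clamp x 90, y 0, z 60 mm), where the tube's far end must butt. The socket is 22 mm deep and 25 mm wide; the V keeps the tube in line with it. The tube starts 10 to 28 mm short of the shoulder.
- cap: Aluminium clamp cap, a bar 108 x 44 x 12 mm across the tube, held up by a light spring; origin on its hinge pin at clamp y -40, z 82 mm. The bolt goes through its other end and presses it, through a brass pad, on the tube. Top face at clamp z 88 mm; at the bolt it sinks by 2 to 3 mm as the bolt goes in.
- bolt_axis (a point): Point on the lever bolt's upright axis (clamp x 0, y 42, z 104 mm), fixed to the jig. The bolt turns in clockwise seen from above, 5 mm a turn, with 0.04 N m of drag. After 1.7 to 3.1 rad (differs, cannot be seen) the cap bears: the drag climbs to 0.25 N m within 0.3 rad, then 0.4 N m per rad. Snug: 0.27 to 0.47, best 0.37 N m. Looser does not hold, tighter crushes the tube. It stays put.
- lever: Lever of the cam bolt (steel cam, red handle), its crank. Origin on its cross pin, on the bolt's axis, 100 to 104 mm above the bench; x along the lever to the tip, z its top side. A bar 16 mm wide, from 4 mm below to 6 mm above its x axis, red from x 43 to 95 mm. Open, it slopes up at 50 degrees, held by 0.45 N m of friction; folded, it is level at a hard stop and stays.
- lever_tip (a point): Middle of the tip of the red handle, 95 mm from the cross pin. Open: 61 mm out from the bolt's axis, about 175 mm above the bench; folded: 95 mm out, about 102 mm up. To fold, press on the handle's top near the tip and follow it down and outward about the cross pin: the push needed grows from 4 to 10 N. Never press the lever with 40 N or more.
- coupling: Loose spare copper coupling, 29 mm wide, 42 mm high, standing on the bench; origin under it. Leave alone.
- elbow: Loose spare copper elbow lying on the bench, legs 43 mm long, 26 mm thick; origin under its corner. Leave alone.
- pliers: Pliers with red handles, 170 mm; origin at bench level near the pivot. Leave alone.
- cutter: Blue tube cutter, 140 mm; origin at bench level under its middle. Leave alone.
- flux: Flux pot, blue jar 64 mm wide and 75 mm high; origin under it. Leave alone.
- brush: Brush lying on the bench; origin at bench level. Leave alone.
- spanner: Steel spanner lying on the bench; origin at bench level. Leave alone.

How it is judged:
On the way, in this order (a step that is already met when the one before it is completed fails the run):
1. The tube is fully home in the elbow's socket (within 4 mm of the shoulder), the cap not yet bearing on it (distance between tube_far and shoulder below 0.004 m and contact force between cap and tube below 3 N), for 0.2 s.
2. The bolt is snug with its lever still open: the cap bears on the tube with 14 to 26 N (distance between tube_far and shoulder below 0.004 m and contact force between cap and tube between 14 and 26 N and angle between lever's own z axis and vertical above 0.7 rad), for 0.2 s.
3. The lever is folded level and the cam locks the tube (39 to 57 N) (distance between tube_far and shoulder below 0.004 m and contact force between cap and tube between 39 and 57 N and angle between lever's own z axis and vertical below 0.1 rad), for 0.2 s.
At the end, for the whole second after the job is handed in: The tube's far end is within 4 mm of the socket's shoulder and at rest, the lever is folded to within 0.1 rad of level, and the cap clamps the tube with 39 to 57 N (what snug screwing followed by folding gives); nothing is touched by the robot (all of step 3 and linear speed of tube below 0.02 m/s).
It fails at once if The tube is crushed: the cap presses on it with more than 75 N (bolt overtightened) (contact force between cap and tube above 75 N).
It fails at once if The lever is forced: a finger presses on it with more than 40 N (contact force between the fingers and lever above 40 N).
It fails at once if The tube is rammed: a finger presses on it with more than 40 N (contact force between the fingers and tube above 40 N).
It fails at once if Another thing on the bench is moved by more than 20 mm (distance of any of coupling, elbow, pliers, cutter, flux, brush, spanner from where it was at the start of the episode above 0.02 m).
It also fails if it takes over 72 s, if anything falls off the work surface, if the arm or the gripper's body presses on something with over 40 N, if the wrist force passes 120 N, or if a joint passes its speed limit or range.

### The arm

A 6-joint arm with a two-finger parallel gripper is mounted at the origin on the work surface. World frame = base frame: x ahead of the robot, y to its left, z up, the work surface at z = 0. Lengths are in m, angles in rad, forces in N, time in s.
With the tool pointing down it reaches from about 0.225 to 0.875 m from the base axis. Payload 3.4 kg.
Tool frame: the origin (TCP) lies on the centre line of the jaws, within the pads' length; the fingertips stand 11 mm ahead of it and the grasp point (between the pads) lies 8 mm behind it; z points along the fingers, y is the line along which they close (so a half turn about z gives the same grasp; the last joint's range is limited). The gripper opens to 85 mm and grips with 20 to 120 N. Pads are 22 mm wide; open, the fingers measure 114 mm over their backs; the gripper's body (76 mm by 85 mm) begins 54 mm behind the grasp point. The pads swing forward as they close: fully open they stand 13 mm farther back than shut.
Start: joints at [-1.404, 0.276, 1.505, -0, 1.361, -0.121], TCP at [0.163, -0.551, 0.242] pointing down, gripper open.
Joint ranges: [-2.89, 2.89], [-0.75, 2.08], [0.22, 2.7], [-1.18, 4.32], [0.11, 2.71], [-2.7, 2.7]. Speed limits (rad/s): [2.57, 2.57, 3.14, 3.14, 3.14, 3.14].

### API

Orientations are given as a unit quaternion [w, x, y, z].
In Python, from rig import manip, eyes, job gives the robot as it stands.
- The arm moves only by the tool drive_tool, never from a script. Its argument "rows" is a list of rows, each a list of 3 entries, a list of its own where there are three numbers: the turn, a rotation vector about the world's x, y, z in rad, then the shift along the world's x, y, z in cm, then the finger opening in cm, from 0 to 8.54. A call has 1 to 8 rows; each row shifts and turns the commanded pose from where the row before left it; what a row does not reach is not made up. A row lasts 1/8 s, in which the tool goes at most 62.5 mm and 10.7 degrees, less where a joint would pass 70% of its speed; a pose out of reach is approached as far as the arm can. A call is refused whole if a number of a shift passes 6.25 or a number of a turn 0.188, either way. A call with a gripper value outside its range is refused whole. The fingers move at their own pace and stop on an object; "force" is the grip in N (left out, the last holds). Time passes only in rows, so rows that do not move let the fingers close. It gives the time, the measured TCP pose, the force, the opening and the grip force at its end, in the units of the state.
- manip.get_state(): the state, without advancing time (a new reading comes with each control period).
- eyes.get_image(name): name is "scene" or "top"; returns the picture (480x640x3 uint8, red, green, blue); there is no depth.
- eyes.get_calibration(name): a dict with "camera_matrix" (3x3 intrinsics, pixels), "view" (4x4, takes a point from world to camera coordinates). Camera axes: x right, y up, looking along -z (the intrinsics and any distortion apply to the point x, -y, -z); pixel columns grow to the right and rows downward; lengths in m; the calibration is good to about 2 mm. A picture is of the moment at which its call begins. get_calibration takes no time and is no camera call.
- job.sign_off(): hands the job in; it is judged then, once.
The state is a dict: "clock": time; "qpos": joint angles; "qd": joint speeds; "effort": joint torques, N m; "position": TCP position; "ee_rot": TCP orientation; "contact_force": force on the tool from outside, world axes, zero at the start; "moment": the same for the moment, N m; "width": finger opening in m; "gripper_force": force on a finger pad.
Only numpy, scipy, OpenCV 4.12 (cv2) and the standard library are available. Lean on these libraries where they do the work, as an engineer would, in place of code of your own. Each camera call takes 0.05 s, during which the arm holds its last target. There are 200 camera calls.

## Working session

There is one attempt and no reset: what is moved stays moved. The work goes in short steps, Python scripts to look and compute and a tool call to move; the robot and the scene stay as the last step left them, time stands still between calls to the robot, and variables do not carry over. Pictures are saved under pics/ and viewed, at most 10 in all, crops included, and the job is handed in when it is done.

Besides the shell and the picture viewer there is one more tool, called in YAML: its name, and indented under it one key for each argument. drive_tool: Moves the arm, as the interface text tells. Its arguments: {"type":"object","properties":{"rows":{"type":"array"},"force":{"type":"number"}},"required":["rows"]}

```bash
mkdir -p pics; ls; python3 - <<'E'
from rig import manip, eyes, job
import cv2
for n in("scene","top"):
    cv2.imwrite(f"pics/{n}0.png",eyes.get_image(n)[:,:,::-1]); c=eyes.get_calibration(n); print(c)
print(manip.get_state())
E
```

```text
pics
{'camera_matrix': array([[465.85803893,   0.        , 320.64939602],
       [  0.        , 465.85803893, 237.98421985],
       [  0.        ,   0.        ,   1.        ]]), 'view': array([[ 0.87172053,  0.48985031,  0.01224729, -0.43517362],
       [-0.39365994,  0.68522266,  0.61278198,  0.13702962],
       [ 0.29177932, -0.5389959 ,  0.7901571 , -1.25763597],
       [ 0.        ,  0.        ,  0.        ,  1.        ]])}
{'camera_matrix': array([[451.33176764,   0.        , 326.35395851],
       [  0.        , 451.33176764, 233.66649064],
       [  0.        ,   0.        ,   1.        ]]), 'view': array([[ 0.01336645, -0.99990989, -0.0012435 , -0.00842462],
       [ 0.98162217,  0.0128852 ,  0.19039928, -0.53606322],
       [-0.1903661 , -0.00376561,  0.98170595, -1.03158517],
       [ 0.        ,  0.        ,  0.        ,  1.        ]])}
{'clock': 0.1, 'qpos': array([-1.40401568e+00,  2.76542815e-01,  1.50598917e+00,  3.05307537e-05,
        1.36073818e+00, -1.21010594e-01]), 'qd': array([ 1.14986017e-03, -1.18371935e-03, -3.40646686e-03,  8.77113415e-05,
       -2.16077156e-03, -1.27284811e-03]), 'effort': array([ 6.54511005e-04, -4.17701590e+01, -2.46404314e+01, -2.45226929e-04,
        5.70569246e-03,  3.17710658e-06]), 'position': array([ 0.16312829, -0.55090069,  0.24152683]), 'ee_rot': array([-8.38876905e-04,  9.89664987e-01,  1.43396337e-01, -4.27001091e-06]), 'contact_force': array([-0.13972253, -0.40586927, -0.69685654]), 'moment': array([ 0.02577864,  0.00247716, -0.01198678]), 'gripper_force': 0.0, 'width': 0.08538473729353636}
```

View pics/scene0.png

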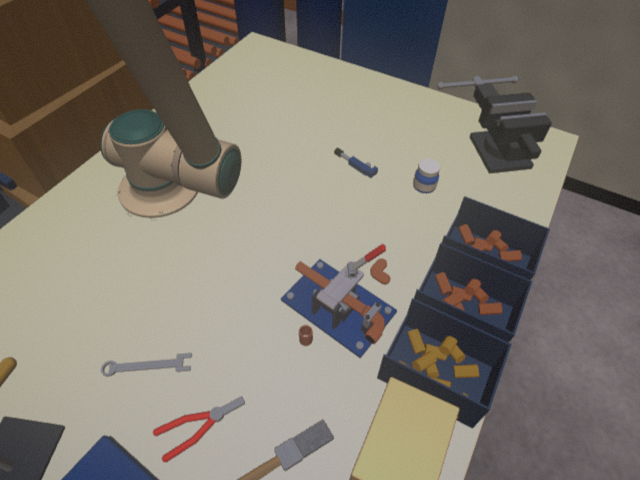

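View pics/top0.png

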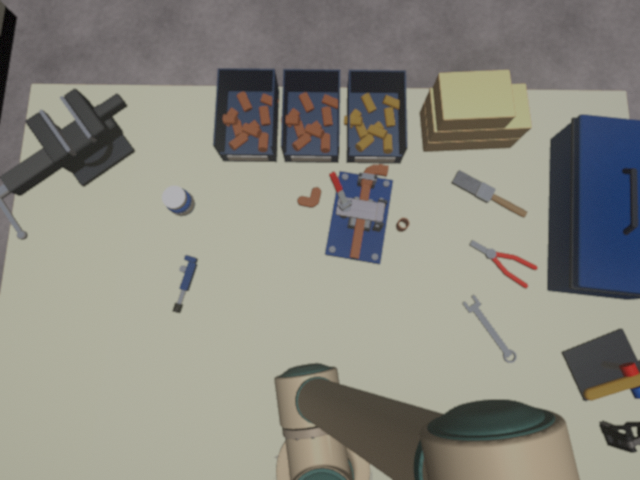

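```bash
cat > h.py <<'E'
import numpy as np, cv2
from rig import manip, eyes, job
def proj(n,P):
    c=eyes.get_calibration(n); P=np.atleast_2d(P); q=P@c['view'][:3,:3].T+c['view'][:3,3]
    q=q*[1,-1,-1]; uv=q@c['camera_matrix'].T; return uv[:,:2]/uv[:,2:]
def back(n,uv,z):
    c=eyes.get_calibration(n); R=c['view'][:3,:3]; o=-R.T@c['view'][:3,3]
    d=R.T@(np.linalg.solve(c['camera_matrix'],[*uv,1])*[1,-1,-1]); return o+d*(z-o[2])/d[2]
E
python3 - <<'E'
from h import *
t=cv2.imread("pics/top0.png"); s=cv2.imread("pics/scene0.png")
a=cv2.resize(t[150:275,310:430],None,fx=4.5,fy=4.5,interpolation=cv2.INTER_CUBIC)
b=cv2.resize(s[225:365,270:410],None,fx=4,fy=4,interpolation=cv2.INTER_CUBIC)
h=max(a.shape[0],b.shape[0]); o=np.zeros((h,800,3),np.uint8)
a=a[:,:400] if 0 else cv2.resize(a,(400,int(125/120*400))); b=cv2.resize(b,(400,400))
o=np.zeros((420,800,3),np.uint8); o[:a.shape[0],:400]=a; o[:400,400:]=b
cv2.imwrite("pics/crop.png",o)
hsv=cv2.cvtColor(t,cv2.COLOR_BGR2HSV)
m=cv2.inRange(hsv,(105,100,40),(125,255,255)); m[:165]=0;m[270:]=0;m[:,:315]=0;m[:,400:]=0
ys,xs=np.nonzero(m); pts=np.array([back("top",(x,y),.012)[:2] for x,y in zip(xs,ys)],np.float32)
hull=cv2.convexHull(pts); print(len(pts),cv2.minAreaRect(hull))
E
```

```text
1942 ((0.5891093015670776, -0.08230625838041306), (0.13243812322616577, 0.21274837851524353), 80.58397674560547)
```

View pics/crop.png

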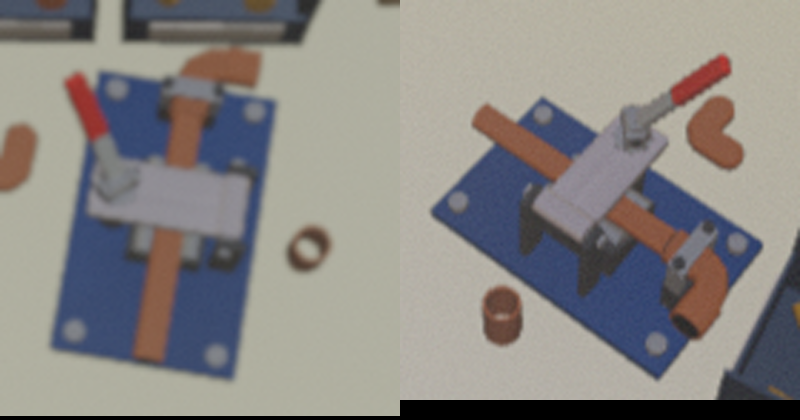

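Plate, tube, cap and lever are clear: tube near end at top pixel (354,257), lever tip at top (332,173) / scene (385,247); cap hinge is on the right, bolt on the left. Now I refine the pose by point triangulation.

```bash
python3 - <<'E'
from h import *
from scipy.optimize import least_squares
def tri(a,b):
    f=lambda p:np.r_[proj("top",p)[0]-a,proj("scene",p)[0]-b]
    r=least_squares(f,[.6,-.1,.1]); return r.x,np.abs(r.fun).max()
tc=lambda x,y:np.array([310+x*.3,150+y*.3]); sc=lambda x,y:np.array([270+(x-400)*.35,225+y*.35])
# plate top corners top view and scene: near-left, near-right, far-right, far-left ; pose fit
T=[tc(51,346),tc(234,379),tc(277,99),tc(98,72)]
S=[sc(543,98),sc(432,212),sc(659,377),sc(762,244)]
L=np.array([[-110,70,12],[-110,-70,12],[110,-70,12],[110,70,12]])/1e3
def W(p,q): 
    c,s=np.cos(p[2]),np.sin(p[2]); q=np.atleast_2d(q); return np.c_[p[0]+c*q[:,0]-s*q[:,1],p[1]+s*q[:,0]+c*q[:,1],q[:,2]]
f=lambda p:np.r_[(proj("top",W(p,L))-T).ravel(),(proj("scene",W(p,L))-np.array(S)[[0,1,2,3]]).ravel()]
r=least_squares(f,[.589,-.082,-.164]); p=r.x; print("clamp",p,np.round(r.fun,1))
g=lambda p:(proj("top",W(p,L))-T).ravel()
print("toponly",least_squares(g,p).x)
tip,e=tri(tc(75,77),sc(728,62)); print("tip",tip,e)
b=W(p,[0,.042,.104])[0]; print("bolt",b,"az",np.arctan2(tip[1]-b[1],tip[0]-b[0]),np.hypot(*(tip-b)[:2]))
ne,e=tri(tc(149,358),sc(482,110)); print("near",ne,e)
c,s=np.cos(p[2]),np.sin(p[2]); d=ne-[p[0],p[1],0]; print("near in clamp",c*d[0]+s*d[1],-s*d[0]+c*d[1],d[2])
for k in range(3): print("near end if short",W(p,[-.09-[.010,.019,.028][k],0,.06]))
for n in("top","scene"): print(n,proj(n,W(p,[[0,.042,.104],[-.1,0,.06],[.09,0,.06]])))
E
```

```text
clamp [ 0.59097092 -0.08438266 -0.15913224] [-0.6 -0.1  0.7 -0.4  0.6 -0.9  0.1 -1.8 -1.  -0.9 -1.4 -0.9 -0.3 -0.1
  0.7 -0.6]
toponly [ 0.58898818 -0.08385073 -0.15701166]
tip [ 0.64752772 -0.01228499  0.17732799] 0.7652604726107484
bolt [ 0.5976263  -0.04291333  0.104     ] az 0.5504879854550362 0.058551231637438465
near [ 0.47878376 -0.06739704  0.06693545] 0.6944084745096006
near in clamp -0.11346126102320968 -0.0010063245751326215 0.06693544988709119
near end if short [[ 0.49223441 -0.06853652  0.06      ]]
near end if short [[ 0.48334812 -0.06711036  0.06      ]]
near end if short [[ 0.47446183 -0.06568421  0.06      ]]
top [[344.6754513  203.45266318]
 [354.55264591 251.58809681]
 [367.00145407 175.72874635]]
scene [[352.10918712 268.42730005]
 [303.04024814 268.2700506 ]
 [374.036142   316.42284192]]
```

drive_tool:
  rows:
    - [[0,0,-0.056],[2.8,4.9,0],0]
    - [[0,0,-0.056],[2.8,4.9,0],0]
    - [[0,0,-0.056],[2.8,4.9,0],0]
    - [[0,0,-0.056],[2.8,4.9,0],0]
    - [[0,0,-0.056],[2.8,4.9,0],0]
    - [[0,0,-0.056],[2.8,4.9,0],0]
    - [[0,0,-0.056],[2.8,4.9,0],0]
    - [[0,0,-0.056],[2.8,4.9,0],0]
  force: 30

```text
clock: 1.1
position: [0.3877, -0.1577, 0.2422]
ee_rot: [0.0, 0.997, -0.081, 0.0]
contact_force: [1.4, -0.9, 0.7]
width: -0.0
gripper_force: 0.0
```

drive_tool:
  rows:
    - [[0,0,0],[2.8,4.9,0],0]
    - [[0,0,0],[2.6,4.7,0],0]
    - [[0,0,0],[0,0,-5],0]
    - [[0,0,0],[0,0,-5],0]
    - [[0,0,0],[0,0,-4],0]
    - [[0,0,0],[0,0,-3],0]
    - [[0,0,0],[0,0,0],0]
    - [[0,0,0],[0,0,0],0]

```text
clock: 2.1
position: [0.442, -0.0636, 0.0731]
ee_rot: [0.0, 0.997, -0.08, 0.001]
contact_force: [0.0, -0.2, 0.2]
width: 0.0001
gripper_force: 0.0
```

drive_tool:
  rows:
    - [[0,0,0],[0,0.3,-1.4],0]
    - [[0,0,0],[0,0,-1.4],0]
    - [[0,0,0],[0,0,0],0]

```text
clock: 2.48
position: [0.4416, -0.0605, 0.0451]
ee_rot: [0.0, 0.997, -0.08, 0.001]
contact_force: [-0.4, 0.4, 0.3]
width: -0.0
gripper_force: 0.0
```

```bash
python3 - <<'E'
from h import *
t=eyes.get_image("top")[150:300,270:430,::-1]; s=eyes.get_image("scene")[215:355,250:410,::-1]
o=np.zeros((400,800,3),np.uint8); a=cv2.resize(t,(400,375)); b=cv2.resize(s,(400,350)); o[:375,:400]=a;o[:350,400:]=b
cv2.imwrite("pics/c2.png",o)
E
```

```text
(no output)
```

View pics/c2.png

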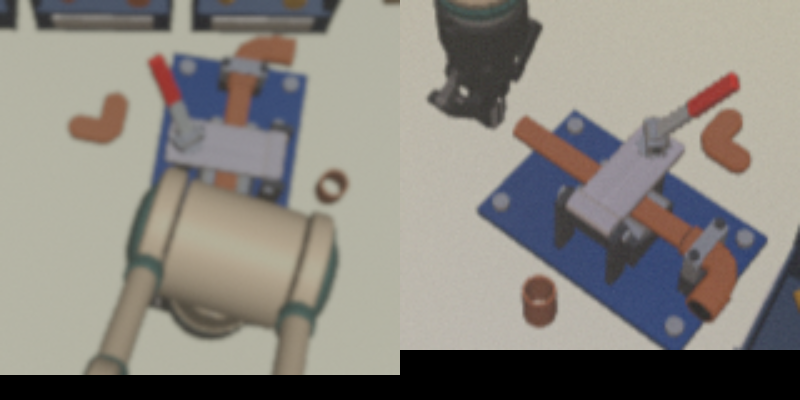

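drive_tool:
  rows:
    - [[0,0,0],[0.6,-0.095,0],0]
    - [[0,0,0],[0.6,-0.095,0],0]
    - [[0,0,0],[0.6,-0.095,0],0]
    - [[0,0,0],[0.3,-0.048,0],0]
    - [[0,0,0],[0.3,-0.048,0],0]
    - [[0,0,0],[0.3,-0.048,0],0]
    - [[0,0,0],[0.3,-0.048,0],0]
    - [[0,0,0],[0.3,-0.048,0],0]

```text
clock: 3.58
position: [0.4738, -0.0655, 0.0442]
ee_rot: [-0.0, 0.997, -0.08, -0.001]
contact_force: [-1.1, 0.3, 0.4]
width: 0.0
gripper_force: 0.7
```

drive_tool:
  rows:
    - [[0,0,0],[0.2,-0.032,0],0]
    - [[0,0,0],[0.2,-0.032,0],0]
    - [[0,0,0],[0.1,-0.016,0],0]
    - [[0,0,0],[0.1,-0.016,0],0]
    - [[0,0,0],[0.1,-0.016,0],0]

```text
clock: 4.2
position: [0.4812, -0.0667, 0.0443]
ee_rot: [0.0, 0.997, -0.08, -0.0]
contact_force: [-1.1, 0.4, -0.2]
width: 0.0001
gripper_force: 0.5
```

drive_tool:
  rows:
    - [[0,0,0],[0.1,-0.016,0],0]
    - [[0,0,0],[0.1,-0.016,0],0]
    - [[0,0,0],[0.1,-0.016,0],0]
    - [[0,0,0],[0.1,-0.016,0],0]

```text
clock: 4.7
position: [0.4853, -0.0674, 0.0443]
ee_rot: [0.0, 0.997, -0.08, -0.0]
contact_force: [0.0, -0.0, -0.5]
width: 0.0001
gripper_force: 0.5
```

drive_tool:
  rows:
    - [[0,0,0],[0.1,-0.016,0],0]
    - [[0,0,0],[0.1,-0.016,0],0]

```text
clock: 4.95
position: [0.4873, -0.0677, 0.0443]
ee_rot: [0.0, 0.997, -0.08, -0.0]
contact_force: [-1.1, 0.2, -0.5]
width: 0.0002
gripper_force: 0.5
```

drive_tool:
  rows:
    - [[0,0,0],[0.1,-0.016,0],0]
    - [[0,0,0],[0.1,-0.016,0],0]

```text
clock: 5.2
position: [0.4893, -0.068, 0.0443]
ee_rot: [0.0, 0.997, -0.08, -0.0]
contact_force: [-1.2, -0.5, -0.2]
width: -0.0003
gripper_force: 0.5
```

drive_tool:
  rows:
    - [[0,0,0],[0.1,-0.016,0],0]
    - [[0,0,0],[0.1,-0.016,0],0]

```text
clock: 5.45
position: [0.4906, -0.0683, 0.0443]
ee_rot: [-0.0, 0.997, -0.08, -0.001]
contact_force: [-3.2, -0.8, 1.8]
width: -0.0
gripper_force: 1.6
```

drive_tool:
  rows:
    - [[0,0,0],[0.1,-0.016,0],0]

```text
clock: 5.58
position: [0.4906, -0.0682, 0.0442]
ee_rot: [-0.0, 0.997, -0.08, -0.002]
contact_force: [-5.8, 0.1, 4.2]
width: -0.0002
gripper_force: 3.0
```

drive_tool:
  rows:
    - [[0,0,0],[0.1,-0.016,0],0]

```text
clock: 5.7
position: [0.4906, -0.0682, 0.0441]
ee_rot: [-0.0, 0.997, -0.08, -0.003]
contact_force: [-8.2, -0.3, 6.0]
width: 0.0001
gripper_force: 3.9
```

drive_tool:
  rows:
    - [[0,0,0],[0.1,-0.016,0],0]

```text
clock: 5.82
position: [0.4906, -0.0682, 0.0441]
ee_rot: [-0.0, 0.997, -0.08, -0.004]
contact_force: [-9.5, 0.4, 8.0]
width: 0.0
gripper_force: 4.9
```

drive_tool:
  rows:
    - [[0,0,0],[-1.5,0.24,0],0]
    - [[0,0,0],[-1.5,0.24,1],0]
    - [[0,0,0.187],[0,0,5],3.2]
    - [[0,0,0.187],[0,0,5],3.2]
    - [[0,0,0.187],[0,0,5],3.2]
    - [[0,0,0.187],[0,0,5],3.2]
    - [[0,0,0.187],[0,0,0],3.2]
    - [[0,0,0.187],[0,0,0],3.2]

```text
clock: 6.82
position: [0.4642, -0.064, 0.2561]
ee_rot: [0.001, 0.885, 0.465, 0.002]
contact_force: [0.3, 1.3, -0.6]
width: 0.032
gripper_force: 0.0
```

drive_tool:
  rows:
    - [[0,0,0.187],[0,0,0],3.2]
    - [[0,0,0.187],[0,0,0],3.2]
    - [[0,0,0.187],[0,0,0],3.2]
    - [[0,0,0.187],[0,0,0],3.2]
    - [[0,0,0.187],[0,0,0],3.2]
    - [[0,0,0.187],[0,0,0],3.2]
    - [[0,0,0.187],[0,0,0],3.2]
    - [[0,0,0.187],[0,0,0],3.2]

```text
clock: 7.82
position: [0.4638, -0.0639, 0.255]
ee_rot: [0.001, 0.332, 0.943, 0.0]
contact_force: [-0.1, 0.8, -0.8]
width: 0.0324
gripper_force: 0.0
```

drive_tool:
  rows:
    - [[0,0,0.187],[3,0.8,0],3.2]
    - [[0,0,0.187],[3,0.8,0],3.2]
    - [[0,0,0.187],[3,0.8,0],3.2]
    - [[0,0,0.187],[3,0.8,0],3.2]
    - [[0,0,0.187],[3,0.8,0],3.2]
    - [[0,0,0.187],[3,0.7,0],3.2]
    - [[0,0,0],[0,0,0],3.2]
    - [[0,0,0],[0,0,0],3.2]

```text
clock: 8.82
position: [0.6433, -0.0171, 0.2546]
ee_rot: [-0.0, -0.217, 0.976, 0.0]
contact_force: [-1.2, 0.1, -0.4]
width: 0.032
gripper_force: 0.0
```

```bash
cat > w.py <<'E'
from h import *
from scipy.spatial.transform import Rotation as R
s=manip.get_state(); q=s['ee_rot']; m=R.from_quat([q[1],q[2],q[3],q[0]]).as_matrix()
b=np.array([.5966,-.0425]); d=s['position'][:2]-b
az=np.arctan2(d[1],d[0]); r=np.hypot(*d); F=s['contact_force']; t=np.array([-np.sin(az),np.cos(az)])
print("clk",s['clock'],"pos",s['position'].round(4),"yaw_y",np.arctan2(m[1,1],m[0,1]).round(3),"tilt",m[:,2].round(3),"az",az.round(3),"r",r.round(4),"q6",s['qpos'][5].round(2),"w",round(s['width'],4),"F",F.round(1),"Ftan",(F[:2]@t).round(2),"tau",(r*(F[:2]@t)).round(3))
E
python3 w.py
```

```text
clk 8.825 pos [ 0.6433 -0.0171  0.2546] yaw_y 2.008 tilt [-0.  0. -1.] az 0.499 r 0.0532 q6 -2.14 w 0.032 F [-1.2  0.1 -0.4] Ftan 0.68 tau 0.036
```

drive_tool:
  rows:
    - [[0,0,0.1],[-0.2,0.1,-2],3.2]
    - [[0,0,0],[0,0,-3],3.2]
    - [[0,0,0],[0,0,-1.2],3.2]
    - [[0,0,0],[0,0,-1],3.2]
    - [[0,0,0],[0,0,0],3.2]

```text
clock: 9.45
position: [0.642, -0.0161, 0.1823]
ee_rot: [-0.0, -0.266, 0.964, 0.0]
contact_force: [0.8, -0.8, 0.1]
width: 0.0318
gripper_force: 0.0
```

drive_tool:
  rows:
    - [[0,0,0],[0,0,-0.8],3.2]
    - [[0,0,0],[0,0,-0.6],3.2]
    - [[0,0,0],[0,0,-0.6],3.2]
    - [[0,0,0],[0,0,-0.6],3.2]
    - [[0,0,0],[0,0,0],3.2]

```text
clock: 10.07
position: [0.6418, -0.016, 0.1556]
ee_rot: [-0.001, -0.266, 0.964, 0.0]
contact_force: [0.2, -0.3, -0.7]
width: 0.0319
gripper_force: 0.0
```

```bash
python3 w.py; python3 - <<'E'
from h import *
s=eyes.get_image("scene")[215:315,300:420,::-1]
cv2.imwrite("pics/c3.png",cv2.resize(s,(600,500)))
E
```

```text
clk 10.075 pos [ 0.6418 -0.016   0.1556] yaw_y 2.109 tilt [-0.001  0.    -1.   ] az 0.531 r 0.0524 q6 -2.24 w 0.0319 F [ 0.2 -0.3 -0.7] Ftan -0.35 tau -0.018
```

View pics/c3.png

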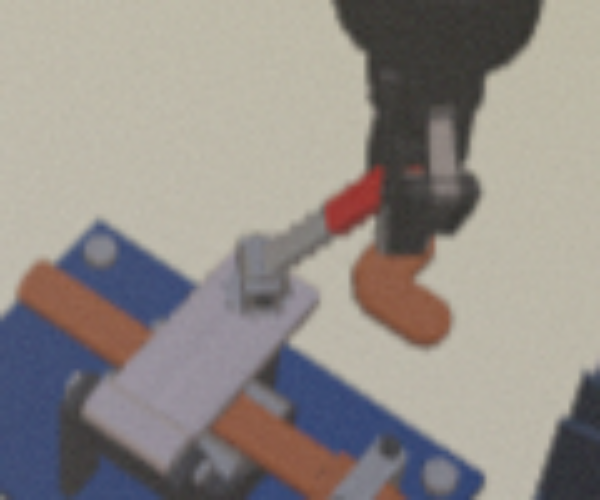

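```bash
cat > arc.py <<'E'
import sys,numpy as np
from h import manip
s=manip.get_state()['position'][:2]; b=np.array([.5966,-.0425]); a0,st,n=map(float,sys.argv[1:4]); r=float(sys.argv[4]) if len(sys.argv)>4 else .052
p=s
for k in range(1,int(n)+1):
    a=a0-st*k; q=b+r*np.array([np.cos(a),np.sin(a)]); print(round(a,3),((q-p)*100).round(2)); p=p+((q-p)*100).round(2)/100
E
python3 arc.py .535 .18 8
```

```text
0.355 [ 0.33 -0.84]
0.175 [ 0.24 -0.9 ]
-0.005 [ 0.08 -0.94]
-0.185 [-0.09 -0.93]
-0.365 [-0.25 -0.9 ]
-0.545 [-0.41 -0.84]
-0.725 [-0.55 -0.75]
-0.905 [-0.68 -0.64]
```

drive_tool:
  rows:
    - [[0,0,-0.18],[0.33,-0.84,0],3.2]
    - [[0,0,-0.18],[0.24,-0.9,0],3.2]
    - [[0,0,-0.18],[0.08,-0.94,0],3.2]
    - [[0,0,-0.18],[-0.09,-0.93,0],3.2]
    - [[0,0,-0.18],[-0.25,-0.9,0],3.2]
    - [[0,0,-0.18],[-0.41,-0.84,0],3.2]
    - [[0,0,-0.18],[-0.55,-0.75,0],3.2]
    - [[0,0,-0.18],[-0.68,-0.64,0],3.2]

```text
clock: 11.12
position: [0.6296, -0.0837, 0.1566]
ee_rot: [0.001, 0.439, 0.899, 0.0]
contact_force: [0.9, -0.1, -0.5]
width: 0.0322
gripper_force: 0.5
```

drive_tool:
  rows:
    - [[0,0,0],[0,0,0],3.2]

```text
clock: 11.25
position: [0.6289, -0.0838, 0.1567]
ee_rot: [0.0, 0.435, 0.9, 0.0]
contact_force: [1.5, -0.3, 0.7]
width: 0.0323
gripper_force: 0.0
```

```bash
python3 w.py; python3 arc.py -0.905 .1 8
```

```text
clk 11.25 pos [ 0.6289 -0.0838  0.1567] yaw_y 0.67 tilt [ 0.001 -0.    -1.   ] az -0.908 r 0.0524 q6 -0.91 w 0.0323 F [ 1.5 -0.3  0.7] Ftan 1.0 tau 0.053
-1.005 [-0.44 -0.26]
-1.105 [-0.45 -0.25]
-1.205 [-0.48 -0.21]
-1.305 [-0.49 -0.16]
-1.405 [-0.51 -0.12]
-1.505 [-0.52 -0.06]
-1.605 [-0.52 -0.  ]
-1.705 [-0.51  0.04]
```

drive_tool:
  rows:
    - [[0,0,-0.1],[-0.44,-0.26,0],3.2]
    - [[0,0,-0.1],[-0.45,-0.25,0],3.2]
    - [[0,0,-0.1],[-0.48,-0.21,0],3.2]
    - [[0,0,-0.1],[-0.49,-0.16,0],3.2]
    - [[0,0,-0.1],[-0.51,-0.12,0],3.2]
    - [[0,0,0],[0,0,0],3.2]

```text
clock: 12.0
position: [0.6054, -0.0933, 0.1566]
ee_rot: [0.0, 0.644, 0.765, 0.0]
contact_force: [-0.2, 0.1, 0.9]
width: 0.0319
gripper_force: 0.0
```

```bash
python3 w.py
```

```text
clk 12.0 pos [ 0.6054 -0.0933  0.1566] yaw_y 0.173 tilt [ 0.001 -0.    -1.   ] az -1.399 r 0.0516 q6 -0.44 w 0.0319 F [-0.2  0.1  0.9] Ftan -0.21 tau -0.011
```

drive_tool:
  rows:
    - [[0,0,-0.1],[-0.52,-0.06,0],3.2]
    - [[0,0,-0.1],[-0.52,0,0],3.2]
    - [[0,0,-0.1],[-0.51,0.04,0],3.2]
    - [[0,0,0],[0,0,0],3.2]

```text
clock: 12.5
position: [0.5898, -0.0934, 0.1565]
ee_rot: [0.0, 0.751, 0.661, 0.0]
contact_force: [0.1, 0.0, -0.2]
width: 0.0318
gripper_force: 0.0
```

```bash
python3 w.py; python3 arc.py -1.705 .1 8
```

```text
clk 12.5 pos [ 0.5898 -0.0934  0.1565] yaw_y -0.127 tilt [ 0.  0. -1.] az -1.703 r 0.0514 q6 -0.15 w 0.0318 F [ 0.1  0.  -0.2] Ftan 0.07 tau 0.003
-1.805 [-0.53  0.03]
-1.905 [-0.5   0.15]
-2.005 [-0.48  0.2 ]
-2.105 [-0.46  0.24]
-2.205 [-0.43  0.28]
-2.305 [-0.41  0.33]
-2.405 [-0.37  0.37]
-2.505 [-0.33  0.4 ]
```

```bash
python3 - <<'E'
from h import *
s=eyes.get_image("scene")[215:315,280:400,::-1]
cv2.imwrite("pics/c4.png",cv2.resize(s,(600,500)))
E
```

```text
(no output)
```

View pics/c4.png

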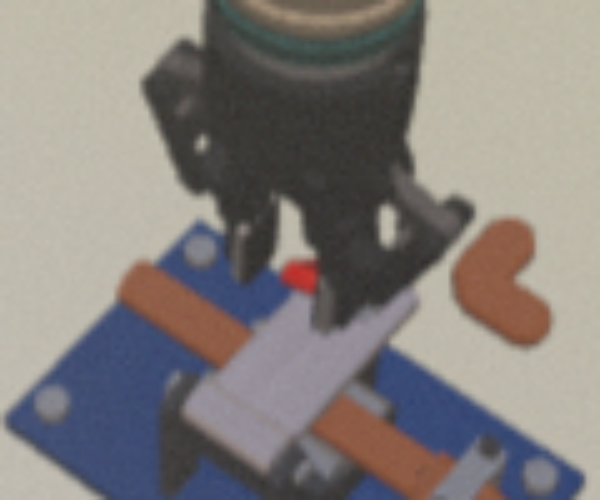

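The red handle is still between the fingers (red patch at crop (300,275)), so the lever follows. Continue in small steps.

drive_tool:
  rows:
    - [[0,0,-0.1],[-0.53,0.03,0],3.2]
    - [[0,0,-0.1],[-0.5,0.15,0],3.2]

```text
clock: 12.8
position: [0.5804, -0.0916, 0.1565]
ee_rot: [0.0, 0.814, 0.581, 0.001]
contact_force: [3.5, -0.3, -1.8]
width: 0.0318
gripper_force: 1.8
```

```bash
python3 w.py
```

```text
clk 12.8 pos [ 0.5804 -0.0916  0.1565] yaw_y -0.331 tilt [ 0.002  0.    -1.   ] az -1.889 r 0.0517 q6 0.06 w 0.0318 F [ 3.5 -0.3 -1.8] Ftan 3.37 tau 0.174
```

drive_tool:
  rows:
    - [[0,0,-0.1],[-0.48,0.2,0],3.2]
    - [[0,0,-0.1],[-0.46,0.24,0],3.2]

```text
clock: 13.05
position: [0.5729, -0.0877, 0.1566]
ee_rot: [0.002, 0.868, 0.497, 0.002]
contact_force: [6.5, -0.0, -4.0]
width: 0.0323
gripper_force: 2.9
```

```bash
python3 w.py
```

```text
clk 13.05 pos [ 0.5729 -0.0877  0.1566] yaw_y -0.531 tilt [ 0.006 -0.001 -1.   ] az -2.054 r 0.051 q6 0.26 w 0.0323 F [ 6.5 -0.  -4. ] Ftan 5.79 tau 0.295
```

drive_tool:
  rows:
    - [[0,0,-0.1],[-0.43,0.28,0],3.2]
    - [[0,0,-0.1],[-0.41,0.33,0],3.2]

```text
clock: 13.3
position: [0.5651, -0.0821, 0.1565]
ee_rot: [0.002, 0.913, 0.408, 0.003]
contact_force: [6.7, -1.7, -5.3]
width: 0.0322
gripper_force: 3.6
```

```bash
python3 w.py; python3 arc.py -2.305 .1 8
```

```text
clk 13.3 pos [ 0.5651 -0.0821  0.1565] yaw_y -0.731 tilt [ 0.007 -0.002 -1.   ] az -2.242 r 0.0506 q6 0.46 w 0.0322 F [ 6.7 -1.7 -5.3] Ftan 6.27 tau 0.317
-2.405 [-0.7   0.47]
-2.505 [-0.33  0.4 ]
-2.605 [-0.29  0.43]
-2.705 [-0.24  0.46]
-2.805 [-0.2   0.48]
-2.905 [-0.15  0.5 ]
-3.005 [-0.09  0.51]
-3.105 [-0.05  0.52]
```

drive_tool:
  rows:
    - [[0,0,0],[0,0,0],3.2]

```text
clock: 13.42
position: [0.5646, -0.0819, 0.1565]
ee_rot: [0.002, 0.912, 0.409, 0.002]
contact_force: [5.0, -2.6, -5.1]
width: 0.0318
gripper_force: 2.8
```

```bash
cat >> w.py <<'E'
M=s['moment']; print("M",M.round(3),"tau_full",(M[2]+d[0]*F[1]-d[1]*F[0]).round(3))
E
python3 w.py
```

```text
clk 13.425 pos [ 0.5646 -0.0819  0.1565] yaw_y -0.728 tilt [ 0.006 -0.002 -1.   ] az -2.253 r 0.0508 q6 0.46 w 0.0318 F [ 5.  -2.6 -5.1] Ftan 5.54 tau 0.281
M [-0.145 -0.753  0.075] tau_full 0.356
```

drive_tool:
  rows:
    - [[0,0,-0.05],[-0.2,0.18,0],3.2]

```text
clock: 13.55
position: [0.5634, -0.0806, 0.1565]
ee_rot: [0.002, 0.923, 0.386, 0.003]
contact_force: [7.4, -2.8, -5.3]
width: 0.0319
gripper_force: 3.7
```

```bash
python3 w.py
```

```text
clk 13.55 pos [ 0.5634 -0.0806  0.1565] yaw_y -0.779 tilt [ 0.007 -0.002 -1.   ] az -2.288 r 0.0505 q6 0.51 w 0.0319 F [ 7.4 -2.8 -5.3] Ftan 7.39 tau 0.374
M [-0.285 -0.989  0.116] tau_full 0.49
```

drive_tool:
  rows:
    - [[0,0,0],[0,0,0],3.2]

```text
clock: 13.68
position: [0.5631, -0.0805, 0.1565]
ee_rot: [0.002, 0.922, 0.386, 0.003]
contact_force: [6.6, -2.1, -4.5]
width: 0.0318
gripper_force: 3.3
```

```bash
python3 w.py
```

```text
clk 13.675 pos [ 0.5631 -0.0805  0.1565] yaw_y -0.778 tilt [ 0.007 -0.002 -1.   ] az -2.293 r 0.0506 q6 0.51 w 0.0318 F [ 6.6 -2.1 -4.5] Ftan 6.33 tau 0.321
M [-0.274 -0.905  0.072] tau_full 0.392
```

drive_tool:
  rows:
    - [[0,0,0],[0,0,0],3.2]

```text
clock: 13.8
position: [0.5631, -0.0805, 0.1565]
ee_rot: [0.002, 0.922, 0.386, 0.003]
contact_force: [6.6, -2.9, -4.2]
width: 0.0322
gripper_force: 3.3
```

```bash
python3 w.py; python3 - <<'E'
from h import *
s=eyes.get_image("scene")[205:315,270:390,::-1]
cv2.imwrite("pics/c5.png",cv2.resize(s,(600,550)))
E
```

```text
clk 13.8 pos [ 0.5631 -0.0805  0.1565] yaw_y -0.777 tilt [ 0.007 -0.002 -1.   ] az -2.293 r 0.0506 q6 0.51 w 0.0322 F [ 6.6 -2.9 -4.2] Ftan 6.82 tau 0.345
M [-0.26  -0.935  0.083] tau_full 0.428
```

View pics/c5.png

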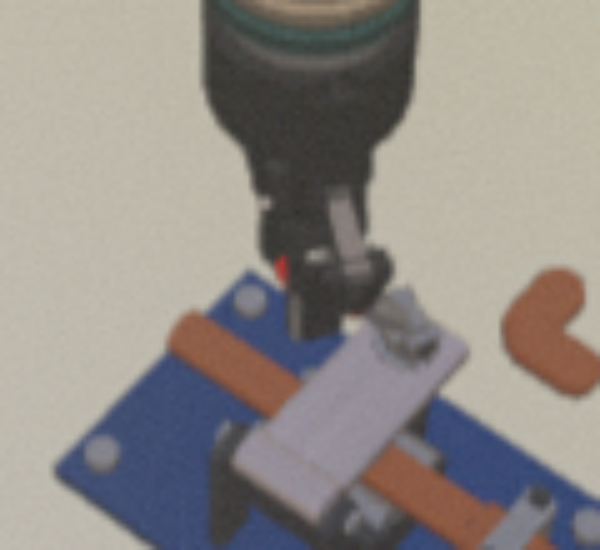

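drive_tool:
  rows:
    - [[0,0,0.1],[0.4,-0.4,0],3.2]
    - [[0,0,0],[0,0,0],3.2]
    - [[0,0,0],[0,0,3],3.2]
    - [[0,0,0],[0,0,5],3.2]
    - [[0,0,0],[0,0,4],0]
    - [[0,0,0],[0,0,0],0]
    - [[0,0,0],[0,0,0],0]

```text
clock: 14.72
position: [0.5629, -0.0832, 0.2756]
ee_rot: [-0.001, 0.903, 0.43, -0.001]
contact_force: [-0.6, 0.7, 0.4]
width: -0.0002
gripper_force: 0.0
```

```bash
python3 w.py; python3 - <<'E'
from h import *
im=eyes.get_image("scene")[:,:,::-1]; s=im[205:315,270:390]
cv2.imwrite("pics/c6.png",cv2.resize(s,(600,550)))
b=np.array([.5966,-.0425])
for a in (-2.0,-2.1,-2.18,-2.26,-2.35):
    P=[[b[0]+.061*np.cos(a),b[1]+.061*np.sin(a),.173],[b[0],b[1],.1005]]; print(a,((proj("scene",P)-[270,205])*5).round(0).tolist())
E
```

```text
clk 14.725 pos [ 0.5629 -0.0832  0.2756] yaw_y -0.681 tilt [-0.001  0.    -1.   ] az -2.263 r 0.0528 q6 0.41 w -0.0002 F [-0.6  0.7  0.4] Ftan -0.93 tau -0.049
M [ 0.008  0.035 -0.036] tau_full -0.085
-2.0 [[297.0, 291.0], [408.0, 320.0]]
-2.1 [[288.0, 281.0], [408.0, 320.0]]
-2.18 [[282.0, 271.0], [408.0, 320.0]]
-2.26 [[277.0, 262.0], [408.0, 320.0]]
-2.35 [[273.0, 251.0], [408.0, 320.0]]
```

View pics/c6.png

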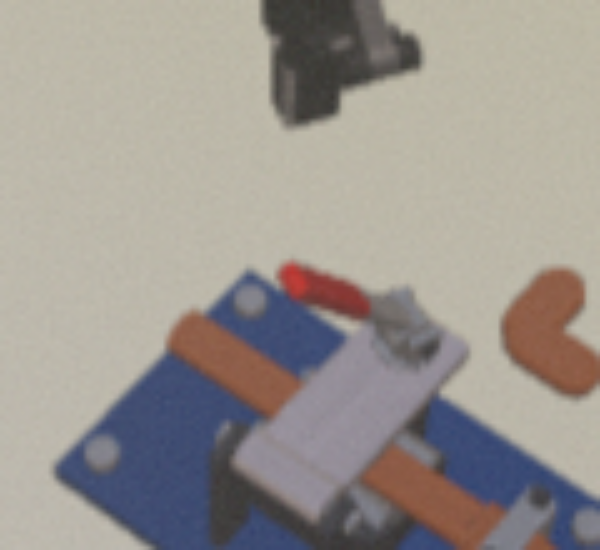

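drive_tool:
  rows:
    - [[0,0,0.12],[0.45,-0.6,-1],0]
    - [[0,0,0],[0,0,-3],0]
    - [[0,0,0],[0,0,-2.5],0]
    - [[0,0,0],[0,0,-1],0]
    - [[0,0,0],[0,0,0],0]

```text
clock: 15.4
position: [0.5674, -0.0893, 0.2001]
ee_rot: [-0.001, 0.875, 0.484, -0.001]
contact_force: [-0.1, -0.2, 0.7]
width: 0.0
gripper_force: 0.0
```

```bash
python3 w.py; python3 - <<'E'
from h import *
s=manip.get_state()['position']; u=np.array([np.cos(-2.13),np.sin(-2.13)]); b=np.array([.5966,-.0425]); p=s.copy()
for th in (50,48,46,44,41,38,35,32,29,26,23,20,17,14,11,8,5,2,0,-1,-2,-3):
    t=np.radians(th); r=.095*np.cos(t)-.006*np.sin(t)-.002; z=.1005+.095*np.sin(t)+.006*np.cos(t)+.011
    q=np.r_[b+r*u,z]; d=((q-p)*100).round(2); print(th,z.round(4),d); p=p+d/100
E
```

```text
clk 15.4 pos [ 0.5674 -0.0893  0.2001] yaw_y -0.561 tilt [-0.003  0.001 -1.   ] az -2.128 r 0.0552 q6 0.28 w 0.0 F [-0.1 -0.2  0.7] Ftan 0.02 tau 0.001
M [ 0.024 -0.019 -0.009] tau_full -0.008
50 0.1881 [ 0.03  0.07 -1.19]
48 0.1861 [-0.14 -0.23 -0.21]
46 0.184 [-0.14 -0.21 -0.21]
44 0.1818 [-0.13 -0.22 -0.22]
41 0.1784 [-0.19 -0.3  -0.34]
38 0.1747 [-0.18 -0.29 -0.37]
35 0.1709 [-0.17 -0.27 -0.38]
32 0.1669 [-0.16 -0.26 -0.39]
29 0.1628 [-0.15 -0.23 -0.42]
26 0.1585 [-0.14 -0.22 -0.42]
23 0.1541 [-0.12 -0.2  -0.44]
20 0.1496 [-0.11 -0.18 -0.45]
17 0.145 [-0.1  -0.16 -0.47]
14 0.1403 [-0.09 -0.14 -0.47]
11 0.1355 [-0.07 -0.11 -0.48]
8 0.1307 [-0.06 -0.1  -0.48]
5 0.1258 [-0.05 -0.07 -0.49]
2 0.1208 [-0.03 -0.06 -0.5 ]
0 0.1175 [-0.02 -0.02 -0.33]
-1 0.1158 [-0.   -0.01 -0.16]
-2 0.1142 [-0.   -0.   -0.17]
-3 0.1125 [-0.01 -0.   -0.17]
```

Touch down and start folding.

drive_tool:
  rows:
    - [[0,0,0],[0,0,-0.6],0]
    - [[0,0,0],[0,0,-0.4],0]
    - [[0,0,0],[0,0,-0.2],0]

```text
clock: 15.78
position: [0.5682, -0.0895, 0.1894]
ee_rot: [0.0, 0.875, 0.484, 0.0]
contact_force: [-0.2, 0.4, 0.1]
width: -0.0001
gripper_force: 0.0
```

drive_tool:
  rows:
    - [[0,0,0],[-0.14,-0.2,-0.2],0]
    - [[0,0,0],[-0.14,-0.2,-0.2],0]

```text
clock: 16.02
position: [0.5663, -0.0932, 0.1863]
ee_rot: [0.001, 0.875, 0.484, 0.002]
contact_force: [1.7, 2.6, 5.7]
width: 0.0002
gripper_force: 2.5
```

drive_tool:
  rows:
    - [[0,0,0],[-0.13,-0.22,-0.22],0]
    - [[0,0,0],[-0.19,-0.3,-0.34],0]

```text
clock: 16.27
position: [0.5631, -0.0989, 0.1812]
ee_rot: [0.001, 0.875, 0.484, 0.001]
contact_force: [0.3, 2.7, 7.7]
width: 0.0
gripper_force: 4.1
```

drive_tool:
  rows:
    - [[0,0,0],[-0.18,-0.29,-0.37],0]
    - [[0,0,0],[-0.17,-0.27,-0.38],0]
    - [[0,0,0],[-0.16,-0.26,-0.39],0]

```text
clock: 16.65
position: [0.5582, -0.1076, 0.1703]
ee_rot: [0.002, 0.875, 0.484, 0.001]
contact_force: [0.2, 1.4, 10.0]
width: -0.0001
gripper_force: 5.0
```

drive_tool:
  rows:
    - [[0,0,0],[-0.15,-0.23,-0.42],0]
    - [[0,0,0],[-0.14,-0.22,-0.42],0]
    - [[0,0,0],[-0.12,-0.2,-0.44],0]

```text
clock: 17.02
position: [0.554, -0.1148, 0.1577]
ee_rot: [0.002, 0.875, 0.484, 0.001]
contact_force: [-0.7, -0.6, 11.4]
width: -0.0001
gripper_force: 5.7
```

drive_tool:
  rows:
    - [[0,0,0],[-0.11,-0.18,-0.45],0]
    - [[0,0,0],[-0.1,-0.16,-0.47],0]
    - [[0,0,0],[-0.09,-0.14,-0.47],0]

```text
clock: 17.4
position: [0.5508, -0.1202, 0.1439]
ee_rot: [0.003, 0.875, 0.484, 0.001]
contact_force: [-0.5, -0.4, 11.5]
width: -0.0002
gripper_force: 6.1
```

drive_tool:
  rows:
    - [[0,0,0],[-0.07,-0.11,-0.48],0]
    - [[0,0,0],[-0.06,-0.1,-0.48],0]

```text
clock: 17.65
position: [0.5494, -0.1227, 0.1343]
ee_rot: [0.003, 0.875, 0.484, 0.0]
contact_force: [-0.5, -2.6, 12.2]
width: 0.0001
gripper_force: 6.3
```

drive_tool:
  rows:
    - [[0,0,0],[-0.05,-0.07,-0.4],0]

```text
clock: 17.77
position: [0.5489, -0.1234, 0.1303]
ee_rot: [0.003, 0.875, 0.484, 0.0]
contact_force: [-2.0, -2.9, 12.6]
width: -0.0001
gripper_force: 6.3
```

drive_tool:
  rows:
    - [[0,0,0],[-0.03,-0.05,-0.4],0]
    - [[0,0,0],[-0.02,-0.04,-0.4],0]

```text
clock: 18.02
position: [0.5482, -0.1246, 0.1223]
ee_rot: [0.003, 0.875, 0.484, -0.0]
contact_force: [-1.4, -2.7, 11.8]
width: 0.0002
gripper_force: 6.3
```

drive_tool:
  rows:
    - [[0,0,0],[0,0,-0.2],0]

```text
clock: 18.15
position: [0.5481, -0.1246, 0.1202]
ee_rot: [0.003, 0.875, 0.484, -0.0]
contact_force: [-1.8, -5.3, 13.3]
width: 0.0
gripper_force: 6.4
```

drive_tool:
  rows:
    - [[0,0,0],[0,0,-0.15],0]

```text
clock: 18.27
position: [0.548, -0.1248, 0.1188]
ee_rot: [0.003, 0.875, 0.484, -0.0]
contact_force: [-1.5, -2.2, 12.7]
width: -0.0001
gripper_force: 6.4
```

drive_tool:
  rows:
    - [[0,0,0],[0,0,-0.15],0]

```text
clock: 18.4
position: [0.548, -0.1247, 0.1173]
ee_rot: [0.003, 0.875, 0.484, -0.0]
contact_force: [-3.7, -3.4, 13.1]
width: 0.0002
gripper_force: 6.7
```

drive_tool:
  rows:
    - [[0,0,0],[0,0,-0.1],0]

```text
clock: 18.52
position: [0.5483, -0.125, 0.1167]
ee_rot: [0.003, 0.875, 0.484, -0.0]
contact_force: [-3.4, -4.7, 16.6]
width: 0.0002
gripper_force: 8.7
```

drive_tool:
  rows:
    - [[0,0,0],[0,0,-0.1],0]

```text
clock: 18.65
position: [0.5486, -0.1253, 0.1163]
ee_rot: [0.004, 0.875, 0.484, -0.0]
contact_force: [-3.4, -5.2, 19.5]
width: -0.0003
gripper_force: 10.1
```

drive_tool:
  rows:
    - [[0,0,0],[0,0,-0.1],0]

```text
clock: 18.77
position: [0.549, -0.1256, 0.116]
ee_rot: [0.005, 0.875, 0.484, 0.0]
contact_force: [-5.0, -5.4, 22.8]
width: 0.0002
gripper_force: 11.5
```

drive_tool:
  rows:
    - [[0,0,0],[0,0,1],0]
    - [[0,0,0],[0,0,4],0]
    - [[0,0,0],[0,0,5],0]
    - [[0,0,0],[-4,0,5],0]
    - [[0,0,0],[-4,0,0],0]
    - [[0,0,0],[0,0,0],0]
    - [[0,0,0],[0,0,0],0]

```text
clock: 19.65
position: [0.4686, -0.1222, 0.2605]
ee_rot: [0.0, 0.875, 0.484, -0.0]
contact_force: [-0.0, -0.1, 0.1]
width: -0.0003
gripper_force: 0.0
```

```bash
python3 - <<'E'
from h import *
im=eyes.get_image("scene")[:,:,::-1]; s=im[205:355,260:410]
cv2.imwrite("pics/c7.png",cv2.resize(s,(600,600)))
b=np.array([.5966,-.0425])
for a in (-2.05,-2.13,-2.2):
  for z in (.102,.115): print(a,z,((proj("scene",[b[0]+.095*np.cos(a),b[1]+.095*np.sin(a),z])-[260,205])*4).round(0).tolist())
E
```

```text
-2.05 0.102 [[215.0, 338.0]]
-2.05 0.115 [[215.0, 325.0]]
-2.13 0.102 [[207.0, 327.0]]
-2.13 0.115 [[207.0, 314.0]]
-2.2 0.102 [[202.0, 317.0]]
-2.2 0.115 [[201.0, 304.0]]
```

View pics/c7.png

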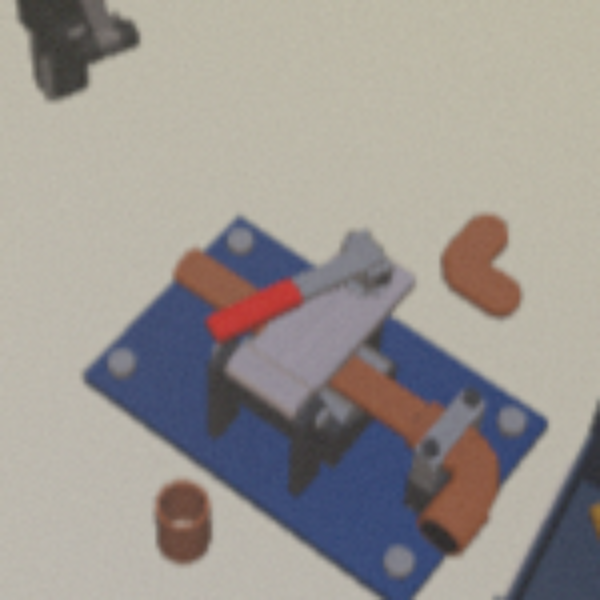

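The lever lies flat over the cap with its tip at crop (213,327), where a level lever should be. The tube is home and the arm is clear.

```bash
python3 -c "
from rig import job; print(job.sign_off())"
```

```text
the job is handed in; nothing more can be done
None
```

I pushed the tube home in the socket, turned the bolt in to about 0.4 N m by feel (best is 0.37, limit 0.47; the readings were noisy), folded the lever flat to its stop, and handed the job in at about 20 s; sign-off gave no verdict.

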